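Close the polisher and set its dial to the red marker

ROBOT

A 6-joint arm with a two-finger parallel gripper is mounted at the origin on the work surface. World frame = base frame: x ahead of the robot, y to its left, z up, the work surface at z = 0. Lengths are in m, angles in rad, forces in N, time in s.
With the tool pointing down it reaches from about 0.3 to 0.875 m from the base axis. Payload 6.4 kg.
Tool frame: the origin (TCP) lies midway between the tips of the shut fingers; the grasp point (between the pads) lies 19 mm behind it; z points along the fingers, y is the line along which they close (so a half turn about z gives the same grasp; the last joint's range is limited). The gripper opens to 85 mm and grips with 20 to 120 N. Pads are 22 mm wide; open, the fingers measure 114 mm over their backs; the gripper's body (76 mm by 85 mm) begins 54 mm behind the grasp point. The pads swing forward as they close: fully open they stand 13 mm farther back than shut.
Start: joints at [0.932, 0.181, 1.607, -0, 1.354, -0.206], TCP at [0.241, 0.522, 0.209] pointing down, gripper open.
Joint ranges: [-2.99, 2.99], [-0.89, 2.07], [0.3, 2.58], [-1.14, 4.28], [0, 2.63], [-3.12, 3.12]. Speed limits (rad/s): [2.57, 2.57, 3.01, 3.14, 3.14, 3.14].

INTERFACE

Orientations are given as a unit quaternion [w, x, y, z].
In Python, from bench import ctrl, vision, workorder gives the robot as it stands. The module is installed in compiled form; this text tells all that it offers.
- The arm moves only by the tool servo_tool, never from a script. Its argument "steps" is a list of rows, each an object of numbers: "dx", "dy", "dz": the shift along the world's x, y, z as a fraction of full scale; "wx", "wy", "wz": the turn, a rotation vector about the world's x, y, z as a fraction of full scale. A call has exactly 5 rows; each row is the pose to reach, as a shift and turn from the pose commanded when the call began, turning the shorter way round; what a row does not reach only later rows make up. Full scale, the value 1, is 100 mm for a shift and pi rad for a turn. A row lasts 1/12 s, in which the tool goes at most 41.7 mm and 7.16 degrees, less where a joint would pass 70% of its speed; a pose out of reach is approached as far as the arm can. A call with a number of a shift or a turn outside -1 to 1 is refused whole. A call with a gripper value outside its range is refused whole. "jaw" is the opening, from 0 (shut) to 1 (fully open), set as the call begins (left out, the last holds). The fingers move at their own pace and stop on an object; the grip force is fixed at half the most. Time passes only in rows, so rows that repeat a pose let the fingers close, or fill a call up. It gives the time, the measured TCP pose, the force, the opening and the grip force at its end, in the units of the state.
- ctrl.get_obs(): the state, without advancing time (a new reading comes with each control period).
- vision.camera(name): name is "side" or "top"; returns a dict with "frame" (480x640x3 uint8, red, green, blue), "vfov" (degrees; the focal length in pixels is half the picture's height over the tangent of half this angle, whatever the lens; pixels are square), "cx", "cy" (the principal point, pixels), "camera_from_world" (4x4, takes a point from world to camera coordinates). Camera axes: x right, y up, looking along -z (the intrinsics and any distortion apply to the point x, -y, -z); pixel columns grow to the right and rows downward; lengths in m; the calibration is good to about 2 mm. A picture is of the moment at which its call begins. There is no depth.
- workorder.hand_in(): hands the job in; it is judged then, once.
The state is a dict: "time_s": time; "q": joint angles; "dq": joint speeds; "joint_efforts": joint torques, N m; "eef_pos": TCP position; "eef_rot": TCP orientation; "wrist_force": force on the tool from outside, world axes, zero at the start; "torque": the same for the moment, N m; "opening": opening from 0.0 (shut) to 1.0 (fully open); "grasp_force": force on a finger pad.
Only numpy, scipy, OpenCV 4.12 (cv2) and the standard library are available. Lean on these libraries where they do the work, as an engineer would, in place of code of your own. Each camera call takes 0.05 s, during which the arm holds its last target. There are 200 camera calls.

TASK

The brass dish is already in the bench polisher. First push the orange lid down until it is fully shut; then turn the black dial on the polisher's deck until its white pointer line points at the red marker, and let go. Do not shift the red marker, and leave the cup, the hammer and the wooden block where they are.

Things in the scene. Friction and masses are not known exactly. Their poses are not given: they have to be found in the camera images.
- polisher: grey bench polisher, fixed, 200 (x) by 340 (y) by 111 mm high; origin at the centre of its underside on the table, z up. Its left half (y 0 to +170 mm) is an open steel chamber with the orange lid; its right half (y -170 to 0) is a flat dark control deck at height 111 mm with the dial at x 0, y -100 mm
- lid (a joint): opening angle of the orange lid, rad: 0 fully shut and level, positive as its near edge rises; stiff hinge, it stays where it is left; it starts somewhere between 0.75 and 1.2 and can open to 1.4. The lid is a plate 196 mm from the hinge to its near (-x) edge, 164 mm wide, 8 mm thick, with a tab 70 mm wide standing out 23 mm further at the near edge
- lid_hinge (a point): the lid's hinge line (parallel to the polisher's y) at the middle of its width, at the underside of the lid; in the polisher's frame x +98, y +85, z 110.5 mm
- lid_press (a point): point on the outer (upper) face of the lid, 20 mm in from its near edge, 176 mm from the hinge: a good place to push; its z axis is the outward normal of the lid
- dial (a joint): angle of the dial, rad, growing clockwise seen from above, limits 0 to 2.6; at 0 the white pointer points along the polisher's +y, at 1.57 along its +x. It stays where it is left
- dial_grip (a point): on the dial's vertical axis at the height to grip, 145.5 mm above the table. The dial is black: a round skirt 68 mm in diameter, and on it an upright bar 66 mm long, 16 mm thick, 36 mm high above the skirt (top 158.5 mm above the table); the bar lies along the pointer's direction and is gripped across its 16 mm thickness
- pointer (a point): tip of the white pointer line of the dial, 45 mm from the dial's axis; the line runs along half the bar's top and down its end
- marker (a joint): angle of the red marker about the dial's axis, rad, with the same zero and sense as the dial: the dial is set when both values are equal. It starts 0.5 to 1.5 rad clockwise of the dial. Stiff; not to be moved
- mark (a point): the red marker, a tab 12 mm wide and 20 mm long (radially, 41 to 61 mm from the axis) beside the dial's skirt, its top 118 mm above the table; this point is at the middle of its width, 45 mm from the dial's axis
- cup: yellow cup, 76 mm across, 90 mm high, loose, beside the polisher; leave alone; origin at the centre of its underside
- hammer: hammer 220 mm long, lying loose beside the polisher; leave alone; origin under its middle, its x axis along the handle
- block: wooden doming block 65 by 65 by 55 mm, loose, beside the polisher; leave alone; origin at the centre of its underside

How it is judged:
On the way, in this order (a step that is already met when the one before it is completed fails the run):
1. the lid is fully shut (value of joint lid below 0.05 rad), for 0.2 s.
2. the dial's pointer is at the red marker (horizontal distance between pointer and mark below 0.006 m), for 0.2 s.
At the end, for the whole second after the job is handed in: the lid is shut (within 0.05 rad, about 10 mm at its near edge) and the dial is at rest with its pointer tip within 6 mm of the middle of the red marker, that is within the marker's own width (about 0.13 rad) (value of joint lid below 0.05 rad and horizontal distance between pointer and mark below 0.006 m and velocity of joint dial between -0.05 and 0.05 rad/s); the robot touches nothing.
It fails at once if the red marker is shifted by more than 4 mm (distance of mark from where it was at the start of the episode above 0.004 m).
It fails at once if the cup, the hammer or the block is moved by more than 30 mm (distance of any of cup, hammer, block from where it was at the start of the episode above 0.03 m).
It also fails if it takes over 54 s, if anything falls off the work surface, if the arm or the gripper's body presses on something with over 40 N, if the wrist force passes 120 N, or if a joint passes its speed limit or range.

## Working session

There is one attempt and no reset: what is moved stays moved. The work goes in short steps, Python scripts to look and compute and a tool call to move; the robot and the scene stay as the last step left them, time stands still between calls to the robot, and variables do not carry over. Pictures are saved under pics/ and viewed, at most 10 in all, crops included, and the job is handed in when it is done.

Besides the shell and the picture viewer there is one more tool, called as name([rows], argument=value, ...), one row to a line, values as JSON. servo_tool: Moves the arm, as the interface text tells. Its arguments: {"type":"object","properties":{"steps":{"type":"array","items":{"type":"object","properties":{"dx":{"type":"number"},"dy":{"type":"number"},"dz":{"type":"number"},"wx":{"type":"number"},"wy":{"type":"number"},"wz":{"type":"number"}}}},"jaw":{"type":"number"}},"required":["steps"]}

```bash
mkdir -p pics
cat > h.py <<'E'
import numpy as np, cv2
from bench import ctrl, vision, workorder
def cam(n):
    c=vision.camera(n); return c
def save(c,fn,crop=None,s=1):
    im=c["frame"][:,:,::-1]
    if crop: x0,y0,x1,y1=crop; im=im[y0:y1,x0:x1]
    cv2.imwrite(fn,cv2.resize(im,None,fx=s,fy=s,interpolation=cv2.INTER_CUBIC))
def fl(c): return 240/np.tan(np.radians(c["vfov"])/2)
def proj(c,P):
    T=np.array(c["camera_from_world"]); p=T[:3,:3]@np.array(P)+T[:3,3]; f=fl(c)
    return np.array([c["cx"]+f*p[0]/-p[2], c["cy"]+f*-p[1]/-p[2]])
def ray(c,uv):
    T=np.array(c["camera_from_world"]); f=fl(c)
    d=np.array([(uv[0]-c["cx"])/f,-(uv[1]-c["cy"])/f,-1]); R=T[:3,:3]
    return -R.T@T[:3,3], R.T@d
def atz(c,uv,z):
    o,d=ray(c,uv); return o+d*(z-o[2])/d[2]
def tri(c1,a,c2,b):
    o,d=ray(c1,a); p,e=ray(c2,b)
    s=np.linalg.lstsq(np.c_[d,-e],p-o,rcond=None)[0]
    A=o+d*s[0];B=p+e*s[1]; return (A+B)/2,np.linalg.norm(A-B)
E
python3 - <<'E'
from h import *
for n in("side","top"):
    c=cam(n); save(c,f"pics/{n}0.png"); print(n,{k:v for k,v in c.items() if k!="frame"})
print(ctrl.get_obs())
E
```

```text
side {'vfov': 50.682342948068715, 'cx': 317.684843731161, 'cy': 240.5645844815742, 'camera_from_world': array([[ 0.8513741 , -0.52448285, -0.00893765, -0.4963281 ],
       [ 0.28438184,  0.44717555,  0.84803361, -0.29385075],
       [-0.44078239, -0.72453555,  0.52986708, -0.86898362],
       [ 0.        ,  0.        ,  0.        ,  1.        ]])}
top {'vfov': 45.33126301538581, 'cx': 319.35826079634967, 'cy': 242.41090768871265, 'camera_from_world': array([[ 0.02929792, -0.99933816,  0.02156089,  0.00525541],
       [ 0.99034541,  0.03194457,  0.13489078, -0.62425586],
       [-0.13549026,  0.0174007 ,  0.99062587, -1.30939584],
       [ 0.        ,  0.        ,  0.        ,  1.        ]])}
{'time_s': 0.1, 'q': array([ 9.31710752e-01,  1.81516032e-01,  1.60786713e+00,  2.28776622e-05,
        1.35380747e+00, -2.06303436e-01]), 'dq': array([-3.34427938e-05, -2.10385759e-03, -4.72303707e-03,  1.29136698e-04,
       -3.89708810e-04, -1.16023208e-03]), 'joint_efforts': array([ 4.54682558e-04, -4.45873618e+01, -3.52236986e+01, -2.06208529e-04,
        4.00419187e-03, -2.07465047e-05]), 'eef_pos': array([0.24081877, 0.52157371, 0.20826632]), 'eef_rot': array([-3.37946366e-04,  2.14708609e-01,  9.76677825e-01, -7.24085989e-04]), 'wrist_force': array([-0.57348063,  0.22683857, -0.6946337 ]), 'torque': array([ 0.02060223, -0.03522184, -0.01967586]), 'grasp_force': 0.0, 'opening': 0.9993239348356855}
```

View pics/side0.png

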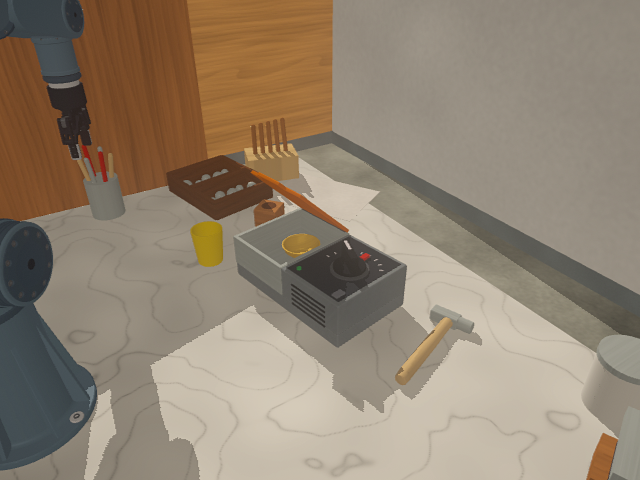

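View pics/top0.png

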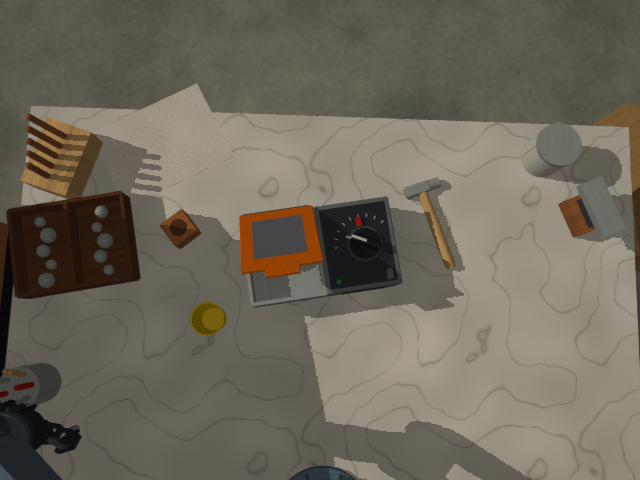

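Side view: the polisher is centred near (320,275), with the lid open, its free edge at about (255,172) and hinge at about (347,230). The dial is at about (350,262) and the red marker at about (365,257). Top view: the dial is at about (363,241), the marker at (358,220), and the lid tab at about (283,272). I'll enlarge both.

Run:
```python
from h import *
c=cam("side"); save(c,"pics/s1.png",(230,160,430,310),4)
c=cam("top"); save(c,"pics/t1.png",(230,180,410,315),4.4)
```

```text
(no output)
```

View pics/s1.png

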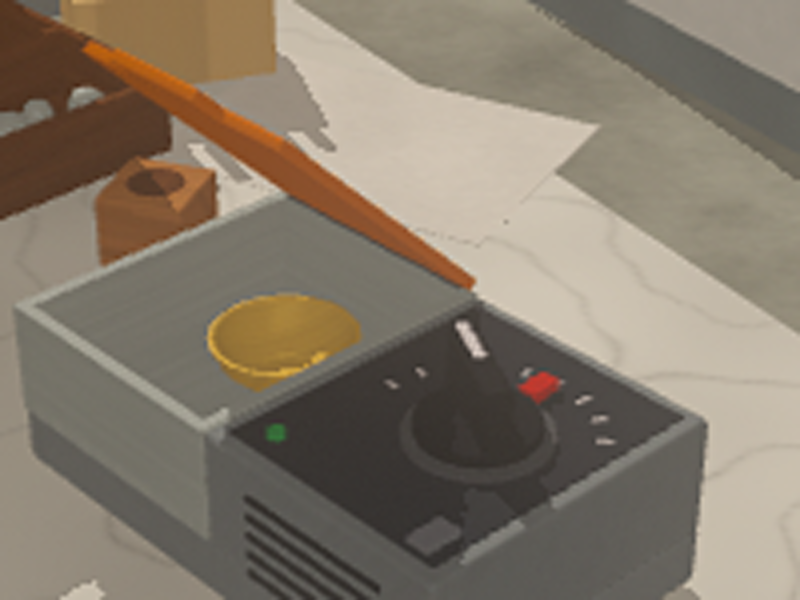

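View pics/t1.png

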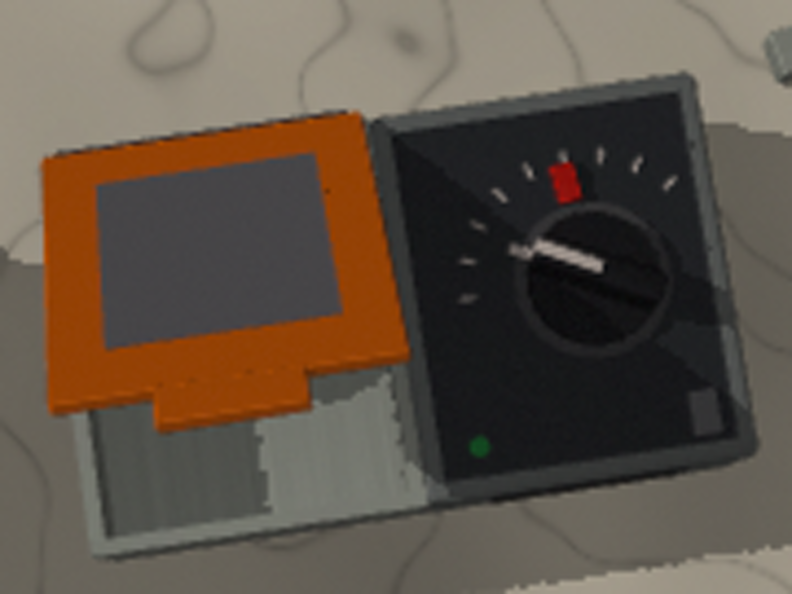

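The crops show the bar's white line running from (600,265) to (537,243) in the top crop. The red marker's centre is at (566,183) in the top crop and (540,387) in the side crop. Polisher corners are clear in both, so I'll fit one pose to all these points.

```bash
cat > fit.py <<'E'
from h import *
from scipy.optimize import least_squares
S=cam("side");T=cam("top")
sf=lambda u,v:np.array([230+(u+.5)/4-.5,160+(v+.5)/4-.5]); tf=lambda u,v:np.array([230+(u+.5)/4.4-.5,180+(v+.5)/4.4-.5])
def w(p,P):
    c,s=np.cos(p[2]),np.sin(p[2]); P=np.array(P)/1e3
    return np.array([p[0]+c*P[0]-s*P[1],p[1]+s*P[0]+c*P[1],P[2]+p[6]])
def lid(th,r,y,h=0): return [98-r*np.cos(th)+h*np.sin(th),y,110.5+r*np.sin(th)+h*np.cos(th)]
def dl(a,r,z): return [r*np.sin(a),-100+r*np.cos(a),z]
obs=[(T,tf(691,76),lambda p:[100,-170,111]),(T,tf(756,453),lambda p:[-100,-170,111]),(T,tf(93,556),lambda p:[-100,170,111]),
(S,sf(705,422),lambda p:[100,-170,111]),(S,sf(437,568),lambda p:[-100,-170,111]),(S,sf(18,305),lambda p:[-100,170,111]),
(T,tf(50,412),lambda p:lid(p[3],196,167)),(T,tf(408,358),lambda p:lid(p[3],196,3)),
(T,tf(158,430),lambda p:lid(p[3],219,120)),(T,tf(308,408),lambda p:lid(p[3],219,50)),
(T,tf(43,158),lambda p:lid(p[3],0,167,8)),(T,tf(360,113),lambda p:lid(p[3],0,3,8)),
(S,sf(472,285),lambda p:lid(p[3],0,3,8)),(S,sf(287,147),lambda p:lid(p[3],196,3,8)),
(T,tf(593,279),lambda p:[0,-100,122.5]),
(T,tf(600,265),lambda p:dl(p[4],0,158.5)),(T,tf(537,243),lambda p:dl(p[4],33,158.5)),
(S,sf(483,356),lambda p:dl(p[4],0,158.5)),(S,sf(462,323),lambda p:dl(p[4],33,158.5)),
(T,tf(566,183),lambda p:dl(p[5],51,118)),(S,sf(540,387),lambda p:dl(p[5],51,118))]
f=lambda p:np.concatenate([proj(c,w(p,g(p)))-uv for c,uv,g in obs])
r=least_squares(f,[.6,0,.1,1,1,1.7,0],loss="soft_l1"); p=r.x
if __name__=="__main__":
    print(p.round(4)); print(f(p).reshape(-1,2).round(1).tolist())
    print("press",w(p,lid(p[3],176,85,8)),"tab",w(p,lid(p[3],205,85,8)),"hinge",w(p,lid(0,0,85)),"shutpress",w(p,lid(0,176,85,8)),"dial",w(p,[0,-100,145.5]))
    for n,c,u in(("cup",T,(208,320)),("block",T,(180,229)),("hammer",T,(432,225))): print(n,atz(c,u,.05))
E
python3 fit.py
```

```text
[ 5.9740e-01  2.4800e-02  1.8110e-01  7.9030e-01  5.0100e-01  1.4631e+00
 -1.2000e-03]
[[0.4, -1.3], [0.6, 0.4], [-0.9, 0.3], [2.5, -0.3], [-0.6, 5.5], [-0.6, 0.1], [-0.7, 0.7], [0.2, 0.6], [-1.0, 0.5], [0.6, 0.1], [-0.8, -0.3], [-0.2, -0.7], [2.3, -0.5], [0.8, -2.3], [-0.2, -0.2], [-0.1, 0.7], [-0.2, 0.5], [-0.0, 1.2], [0.7, 0.9], [-0.3, -0.0], [0.6, -0.3]]
press [0.56221484 0.10481948 0.23997607] tab [0.542143   0.10114321 0.26058204] hinge [0.67843878 0.12610658 0.10928997] shutpress [0.50531858 0.0943986  0.11728997] dial [ 0.61537171 -0.07352194  0.14428997]
cup [0.43555308 0.27390493 0.05      ]
block [0.64381978 0.35060056 0.05      ]
hammer [ 0.67271991 -0.23973003  0.05      ]
```

servo_tool([
  {"dz": 0.4, "wz": -0.02},
  {"dx": 0.2, "dy": -0.3, "dz": 0.8, "wz": -0.05},
  {"dx": 0.4, "dy": -0.55, "dz": 1.0, "wz": -0.08},
  {"dx": 0.64, "dy": -0.84, "dz": 1.0, "wz": -0.1},
  {"dx": 0.64, "dy": -0.84, "dz": 1.0, "wz": -0.1},
], jaw=0)

```text
$.steps[0]: bad value
```

servo_tool([
  {"dx": 0.2, "dy": -0.25, "dz": 0.06, "wz": -0.03},
  {"dx": 0.4, "dy": -0.5, "dz": 0.1, "wz": -0.06},
  {"dx": 0.6, "dy": -0.75, "dz": 0.2, "wz": -0.09},
  {"dx": 0.75, "dy": -1.0, "dz": 0.2, "wz": -0.1},
  {"dx": 0.75, "dy": -1.0, "dz": 0.2, "wz": -0.1},
])

```text
$.steps[0]: bad value
```

servo_tool([
  {"dx": 0.2, "dy": -0.25, "wz": -0.03},
  {"dx": 0.4, "dy": -0.5, "wz": -0.06},
  {"dx": 0.6, "dy": -0.75, "wz": -0.09},
  {"dx": 0.75, "dy": -1.0, "wz": -0.1},
  {"dx": 0.75, "dy": -1.0, "wz": -0.1},
])

```text
$.steps[0]: bad value
```

servo_tool([
  {"dx": 0.25, "dy": -0.25},
  {"dx": 0.5, "dy": -0.5},
  {"dx": 0.75, "dy": -0.75},
  {"dx": 1.0, "dy": -1.0},
  {"dx": 1.0, "dy": -1.0},
])

```text
$.steps[0]: bad value
```

servo_tool([
  {"dx": 0, "dy": 0, "dz": 0.4, "wx": 0, "wy": 0, "wz": -0.02},
  {"dx": 0.2, "dy": -0.3, "dz": 0.8, "wx": 0, "wy": 0, "wz": -0.05},
  {"dx": 0.4, "dy": -0.55, "dz": 1.0, "wx": 0, "wy": 0, "wz": -0.08},
  {"dx": 0.64, "dy": -0.84, "dz": 1.0, "wx": 0, "wy": 0, "wz": -0.1},
  {"dx": 0.64, "dy": -0.84, "dz": 1.0, "wx": 0, "wy": 0, "wz": -0.1},
], jaw=0)

```text
time_s: 0.72
eef_pos: [0.3096, 0.435, 0.312]
eef_rot: [0.002, 0.368, 0.93, 0.002]
wrist_force: [1.5, 1.3, 0.8]
opening: 0.299
grasp_force: 0.0
```

servo_tool([
  {"dx": 0.2, "dy": -0.25, "dz": 0.05, "wx": 0, "wy": 0, "wz": -0.03},
  {"dx": 0.4, "dy": -0.5, "dz": 0.1, "wx": 0, "wy": 0, "wz": -0.06},
  {"dx": 0.6, "dy": -0.75, "dz": 0.2, "wx": 0, "wy": 0, "wz": -0.09},
  {"dx": 0.75, "dy": -1.0, "dz": 0.2, "wx": 0, "wy": 0, "wz": -0.1},
  {"dx": 0.75, "dy": -1.0, "dz": 0.2, "wx": 0, "wy": 0, "wz": -0.1},
])

```text
time_s: 1.13
eef_pos: [0.3827, 0.3347, 0.3292]
eef_rot: [0.001, 0.508, 0.861, -0.0]
wrist_force: [0.2, 0.4, 0.0]
opening: 0.002
grasp_force: 0.0
```

servo_tool([
  {"dx": 0.2, "dy": -0.25, "dz": 0, "wx": 0, "wy": 0, "wz": -0.03},
  {"dx": 0.4, "dy": -0.5, "dz": 0, "wx": 0, "wy": 0, "wz": -0.06},
  {"dx": 0.6, "dy": -0.75, "dz": 0, "wx": 0, "wy": 0, "wz": -0.09},
  {"dx": 0.8, "dy": -1.0, "dz": 0, "wx": 0, "wy": 0, "wz": -0.106},
  {"dx": 0.8, "dy": -1.0, "dz": 0, "wx": 0, "wy": 0, "wz": -0.106},
])

```text
time_s: 1.55
eef_pos: [0.4626, 0.2346, 0.3282]
eef_rot: [0.001, 0.644, 0.765, -0.001]
wrist_force: [-0.1, -0.7, -1.1]
opening: -0.004
grasp_force: 0.0
```

servo_tool([
  {"dx": 0.25, "dy": -0.3, "dz": 0, "wx": 0, "wy": 0, "wz": 0},
  {"dx": 0.5, "dy": -0.6, "dz": 0, "wx": 0, "wy": 0, "wz": 0},
  {"dx": 0.75, "dy": -0.9, "dz": 0, "wx": 0, "wy": 0, "wz": 0},
  {"dx": 1.0, "dy": -1.0, "dz": 0, "wx": 0, "wy": 0, "wz": 0},
  {"dx": 1.0, "dy": -1.0, "dz": 0, "wx": 0, "wy": 0, "wz": 0},
])

```text
time_s: 1.97
eef_pos: [0.5629, 0.1358, 0.3275]
eef_rot: [-0.0, 0.643, 0.766, -0.0]
wrist_force: [-0.6, -0.1, 0.3]
opening: 0.001
grasp_force: 0.0
```

servo_tool([
  {"dx": 0, "dy": -0.3, "dz": 0, "wx": 0, "wy": 0, "wz": 0},
  {"dx": 0, "dy": -0.3, "dz": -0.2, "wx": 0, "wy": 0, "wz": 0},
  {"dx": 0, "dy": -0.3, "dz": -0.4, "wx": 0, "wy": 0, "wz": 0},
  {"dx": 0, "dy": -0.3, "dz": -0.6, "wx": 0, "wy": 0, "wz": 0},
  {"dx": 0, "dy": -0.3, "dz": -0.7, "wx": 0, "wy": 0, "wz": 0},
])

```text
time_s: 2.38
eef_pos: [0.5582, 0.1093, 0.2559]
eef_rot: [-0.002, 0.641, 0.767, -0.001]
wrist_force: [0.6, 0.0, -1.0]
opening: -0.0
grasp_force: 0.0
```

servo_tool([
  {"dx": 0, "dy": 0, "dz": -0.06, "wx": 0, "wy": 0, "wz": 0},
  {"dx": 0, "dy": 0, "dz": -0.12, "wx": 0, "wy": 0, "wz": 0},
  {"dx": 0, "dy": 0, "dz": -0.18, "wx": 0, "wy": 0, "wz": 0},
  {"dx": -0.02, "dy": 0, "dz": -0.22, "wx": 0, "wy": 0, "wz": 0},
  {"dx": -0.04, "dy": -0.01, "dz": -0.26, "wx": 0, "wy": 0, "wz": 0},
])

```text
time_s: 2.8
eef_pos: [0.5563, 0.1073, 0.2334]
eef_rot: [0.0, 0.642, 0.767, 0.0]
wrist_force: [0.3, -0.1, 0.6]
opening: -0.003
grasp_force: 0.0
```

Run:
```python
from h import *
c=cam("side"); save(c,"pics/s2.png",(200,90,440,310),2.7)
```

```text
(no output)
```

View pics/s2.png

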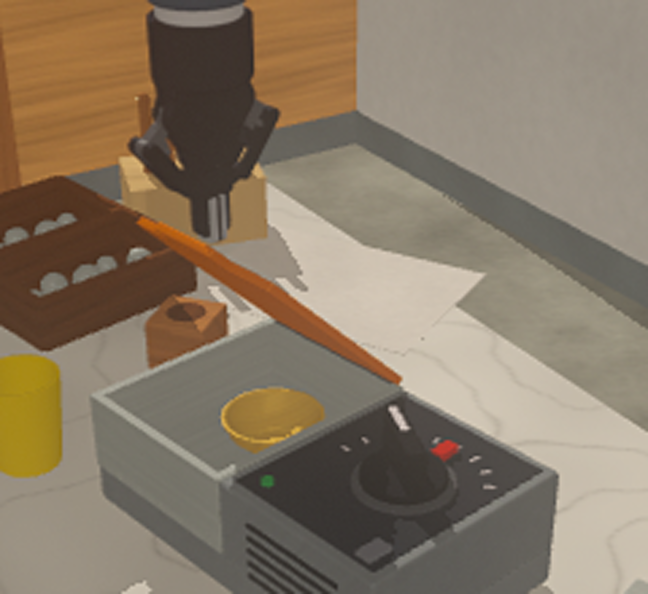

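The fingertips at about (210,235) are just above the lid's outer face and not yet touching. I'll keep following the arc down.

servo_tool([
  {"dx": -0.03, "dy": -0.01, "dz": -0.06, "wx": 0, "wy": 0, "wz": 0},
  {"dx": -0.06, "dy": -0.01, "dz": -0.12, "wx": 0, "wy": 0, "wz": 0},
  {"dx": -0.09, "dy": -0.02, "dz": -0.18, "wx": 0, "wy": 0, "wz": 0},
  {"dx": -0.12, "dy": -0.02, "dz": -0.24, "wx": 0, "wy": 0, "wz": 0},
  {"dx": -0.15, "dy": -0.03, "dz": -0.3, "wx": 0, "wy": 0, "wz": 0},
])

```text
time_s: 3.27
eef_pos: [0.5407, 0.104, 0.2025]
eef_rot: [-0.0, 0.642, 0.767, 0.0]
wrist_force: [-0.5, 0.0, 1.8]
opening: -0.002
grasp_force: 0.5
```

servo_tool([
  {"dx": -0.05, "dy": -0.01, "dz": -0.08, "wx": 0, "wy": 0, "wz": 0},
  {"dx": -0.09, "dy": -0.02, "dz": -0.16, "wx": 0, "wy": 0, "wz": 0},
  {"dx": -0.13, "dy": -0.03, "dz": -0.24, "wx": 0, "wy": 0, "wz": 0},
  {"dx": -0.17, "dy": -0.03, "dz": -0.32, "wx": 0, "wy": 0, "wz": 0},
  {"dx": -0.21, "dy": -0.04, "dz": -0.4, "wx": 0, "wy": 0, "wz": 0},
])

```text
time_s: 3.68
eef_pos: [0.5197, 0.1, 0.1621]
eef_rot: [-0.0, 0.642, 0.767, -0.0]
wrist_force: [1.2, 1.0, 0.5]
opening: 0.001
grasp_force: 0.4
```

servo_tool([
  {"dx": -0.02, "dy": 0, "dz": -0.06, "wx": 0, "wy": 0, "wz": 0},
  {"dx": -0.05, "dy": -0.01, "dz": -0.12, "wx": 0, "wy": 0, "wz": 0},
  {"dx": -0.07, "dy": -0.01, "dz": -0.18, "wx": 0, "wy": 0, "wz": 0},
  {"dx": -0.09, "dy": -0.02, "dz": -0.24, "wx": 0, "wy": 0, "wz": 0},
  {"dx": -0.11, "dy": -0.02, "dz": -0.3, "wx": 0, "wy": 0, "wz": 0},
])

```text
time_s: 4.1
eef_pos: [0.5092, 0.0979, 0.1327]
eef_rot: [0.0, 0.642, 0.767, 0.0]
wrist_force: [2.0, 0.2, 1.2]
opening: 0.0
grasp_force: 0.4
```

servo_tool([
  {"dx": 0, "dy": 0, "dz": -0.03, "wx": 0, "wy": 0, "wz": 0},
  {"dx": 0, "dy": 0, "dz": -0.06, "wx": 0, "wy": 0, "wz": 0},
  {"dx": 0, "dy": 0, "dz": -0.09, "wx": 0, "wy": 0, "wz": 0},
  {"dx": 0, "dy": 0, "dz": -0.12, "wx": 0, "wy": 0, "wz": 0},
  {"dx": 0, "dy": 0, "dz": -0.14, "wx": 0, "wy": 0, "wz": 0},
])

```text
time_s: 4.52
eef_pos: [0.5092, 0.098, 0.1188]
eef_rot: [-0.0, 0.642, 0.767, -0.0]
wrist_force: [-0.3, 0.6, -0.1]
opening: -0.001
grasp_force: 0.3
```

Run:
```python
from h import *
c=cam("side"); save(c,"pics/s3.png",(200,90,440,310),2.7)
```

```text
(no output)
```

View pics/s3.png

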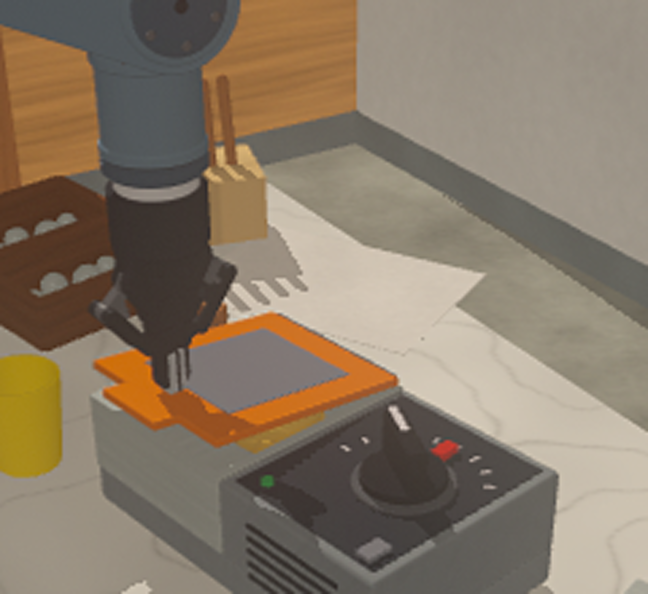

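The lid has followed but still sits slightly raised: a gap shows at its near-right corner, about (220,455). I'll press until the force rises.

servo_tool([
  {"dx": 0, "dy": 0, "dz": -0.02, "wx": 0, "wy": 0, "wz": 0},
  {"dx": 0, "dy": 0, "dz": -0.04, "wx": 0, "wy": 0, "wz": 0},
  {"dx": 0, "dy": 0, "dz": -0.06, "wx": 0, "wy": 0, "wz": 0},
  {"dx": 0, "dy": 0, "dz": -0.07, "wx": 0, "wy": 0, "wz": 0},
  {"dx": 0, "dy": 0, "dz": -0.07, "wx": 0, "wy": 0, "wz": 0},
])

```text
time_s: 4.98
eef_pos: [0.509, 0.098, 0.1118]
eef_rot: [-0.0, 0.642, 0.767, -0.0]
wrist_force: [0.0, 1.1, 0.5]
opening: 0.004
grasp_force: 0.0
```

servo_tool([
  {"dx": 0, "dy": 0, "dz": -0.01, "wx": 0, "wy": 0, "wz": 0},
  {"dx": 0, "dy": 0, "dz": -0.02, "wx": 0, "wy": 0, "wz": 0},
  {"dx": 0, "dy": 0, "dz": -0.03, "wx": 0, "wy": 0, "wz": 0},
  {"dx": 0, "dy": 0, "dz": -0.03, "wx": 0, "wy": 0, "wz": 0},
  {"dx": 0, "dy": 0, "dz": -0.03, "wx": 0, "wy": 0, "wz": 0},
])

```text
time_s: 5.4
eef_pos: [0.5092, 0.098, 0.109]
eef_rot: [-0.0, 0.642, 0.767, 0.0]
wrist_force: [0.5, 0.2, -1.0]
opening: -0.002
grasp_force: 0.0
```

servo_tool([
  {"dx": 0, "dy": 0, "dz": -0.01, "wx": 0, "wy": 0, "wz": 0},
  {"dx": 0, "dy": 0, "dz": -0.02, "wx": 0, "wy": 0, "wz": 0},
  {"dx": 0, "dy": 0, "dz": -0.03, "wx": 0, "wy": 0, "wz": 0},
  {"dx": 0, "dy": 0, "dz": -0.04, "wx": 0, "wy": 0, "wz": 0},
  {"dx": 0, "dy": 0, "dz": -0.04, "wx": 0, "wy": 0, "wz": 0},
])

```text
time_s: 5.82
eef_pos: [0.5091, 0.098, 0.1048]
eef_rot: [-0.0, 0.642, 0.767, -0.0]
wrist_force: [-0.4, 0.5, -0.4]
opening: -0.002
grasp_force: 0.0
```

Run:
```python
from h import *
c=cam("side"); save(c,"pics/s4.png",(220,190,380,310),5)
```

```text
(no output)
```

View pics/s4.png

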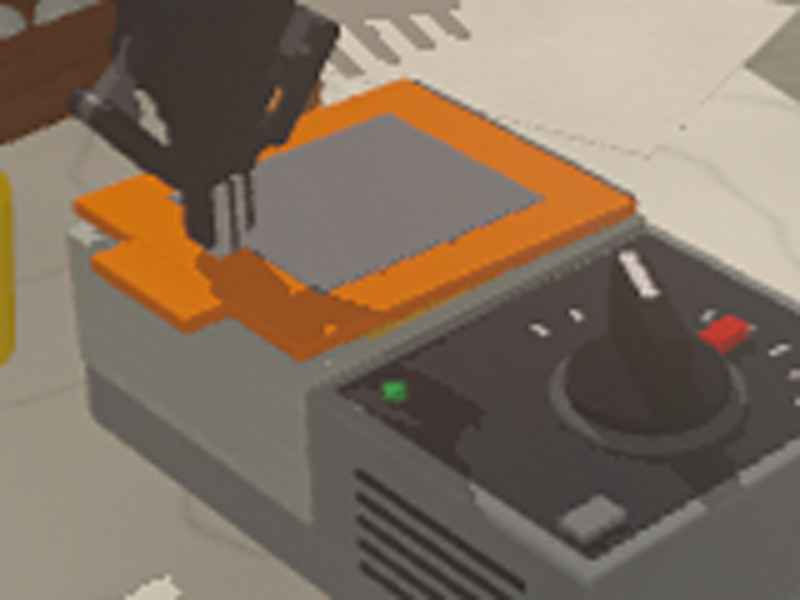

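Still slightly raised at the near edge, with the gap at about (300,365). The tip is on the lid at about (225,250). I'll keep pressing and check where the reported TCP projects.

servo_tool([
  {"dx": 0, "dy": 0, "dz": -0.01, "wx": 0, "wy": 0, "wz": 0},
  {"dx": 0, "dy": 0, "dz": -0.02, "wx": 0, "wy": 0, "wz": 0},
  {"dx": 0, "dy": 0, "dz": -0.03, "wx": 0, "wy": 0, "wz": 0},
  {"dx": 0, "dy": 0, "dz": -0.04, "wx": 0, "wy": 0, "wz": 0},
  {"dx": 0, "dy": 0, "dz": -0.04, "wx": 0, "wy": 0, "wz": 0},
])

```text
time_s: 6.28
eef_pos: [0.5091, 0.098, 0.1008]
eef_rot: [-0.0, 0.642, 0.767, -0.0]
wrist_force: [-0.8, 0.1, -0.4]
opening: 0.001
grasp_force: 0.0
```

Run:
```python
from h import *
c=cam("side"); save(c,"pics/s5.png",(220,190,380,310),5)
o=ctrl.get_obs(); print(o["eef_pos"],o["wrist_force"],o["joint_efforts"])
for dz in(0,.01,.02): print(((proj(c,o["eef_pos"]+[0,0,dz])-[220,190])*5).round())
print("prev",((proj(c,[.5091,.098,.1048])-[220,190])*5).round())
# expected near-right lid corner (underside) vs angle in crop px
import fit
for th in(0,.02,.04,.06,.1): print(th,[((proj(c,fit.w(fit.p,fit.lid(th,r,y)))-[220,190])*5).round().tolist() for r,y in((196,3),(219,50),(219,120))])
```

```text
[0.50910238 0.09802325 0.10093689] [0.52556549 0.2192079  0.85862612] [-5.75307466e-03 -4.02771306e+01 -3.08328080e+01 -5.68222138e-03
 -9.31692193e-03 -9.49267519e-05]
[226. 298.]
[224. 278.]
[223. 259.]
prev [225. 290.]
0 [[302.0, 385.0], [188.0, 359.0], [92.0, 292.0]]
0.02 [[301.0, 377.0], [187.0, 351.0], [91.0, 284.0]]
0.04 [[301.0, 369.0], [187.0, 342.0], [91.0, 275.0]]
0.06 [[301.0, 361.0], [187.0, 333.0], [90.0, 266.0]]
0.1 [[301.0, 345.0], [186.0, 314.0], [90.0, 249.0]]
```

servo_tool([
  {"dx": 0, "dy": 0, "dz": -0.01, "wx": 0, "wy": 0, "wz": 0},
  {"dx": 0, "dy": 0, "dz": -0.02, "wx": 0, "wy": 0, "wz": 0},
  {"dx": 0, "dy": 0, "dz": -0.03, "wx": 0, "wy": 0, "wz": 0},
  {"dx": 0, "dy": 0, "dz": -0.04, "wx": 0, "wy": 0, "wz": 0},
  {"dx": 0, "dy": 0, "dz": -0.04, "wx": 0, "wy": 0, "wz": 0},
])

```text
time_s: 6.85
eef_pos: [0.509, 0.098, 0.0968]
eef_rot: [-0.0, 0.642, 0.767, -0.0]
wrist_force: [0.1, 0.0, 0.3]
opening: -0.001
grasp_force: 0.0
```

servo_tool([
  {"dx": 0, "dy": 0, "dz": -0.01, "wx": 0, "wy": 0, "wz": 0},
  {"dx": 0, "dy": 0, "dz": -0.02, "wx": 0, "wy": 0, "wz": 0},
  {"dx": 0, "dy": 0, "dz": -0.02, "wx": 0, "wy": 0, "wz": 0},
  {"dx": 0, "dy": 0, "dz": -0.02, "wx": 0, "wy": 0, "wz": 0},
  {"dx": 0, "dy": 0, "dz": -0.02, "wx": 0, "wy": 0, "wz": 0},
])

```text
time_s: 7.27
eef_pos: [0.5093, 0.098, 0.0962]
eef_rot: [0.0, 0.642, 0.767, -0.0]
wrist_force: [-3.8, -0.2, 10.2]
opening: 0.002
grasp_force: 5.1
```

servo_tool([
  {"dx": 0, "dy": 0, "dz": -0.01, "wx": 0, "wy": 0, "wz": 0},
  {"dx": 0, "dy": 0, "dz": -0.02, "wx": 0, "wy": 0, "wz": 0},
  {"dx": 0, "dy": 0, "dz": -0.02, "wx": 0, "wy": 0, "wz": 0},
  {"dx": 0, "dy": 0, "dz": -0.02, "wx": 0, "wy": 0, "wz": 0},
  {"dx": 0, "dy": 0, "dz": -0.02, "wx": 0, "wy": 0, "wz": 0},
])

```text
time_s: 7.68
eef_pos: [0.5094, 0.098, 0.0961]
eef_rot: [0.0, 0.642, 0.767, -0.0]
wrist_force: [-12.4, -1.0, 24.9]
opening: -0.004
grasp_force: 12.6
```

Run:
```python
from h import *
c=cam("side"); save(c,"pics/s6.png",(220,190,380,310),5)
o=ctrl.get_obs(); print(o["eef_pos"],o["wrist_force"])
```

```text
[0.50938865 0.09801235 0.09605353] [-11.20476197   0.03824744  25.3054608 ]
```

View pics/s6.png

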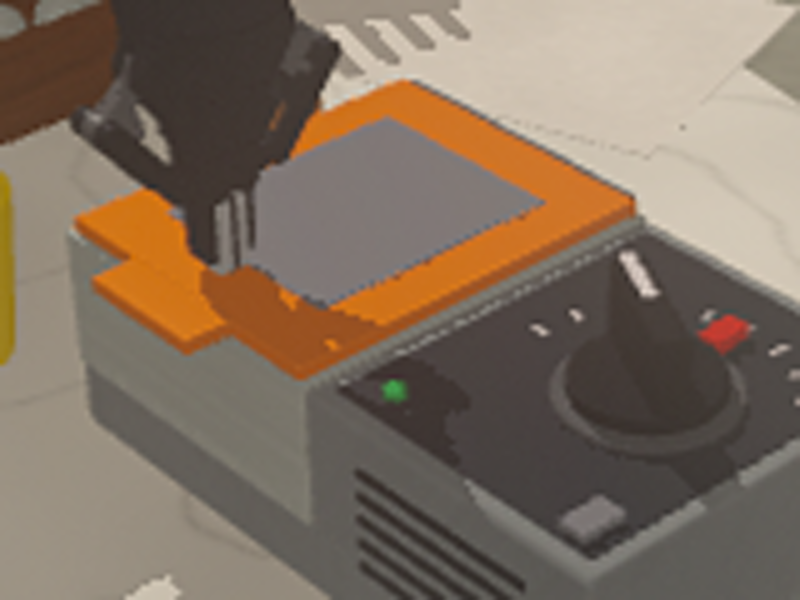

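The lid looks shut, with its near-right corner at (302,380) as predicted for about 0.01 rad and 25 N of contact force. That contact also shows the physical tips about 21 mm above the reported TCP, so I'll allow for this at the dial.

servo_tool([
  {"dx": 0, "dy": 0, "dz": 0.1, "wx": 0, "wy": 0, "wz": 0},
  {"dx": 0, "dy": 0, "dz": 0.4, "wx": 0, "wy": 0, "wz": 0},
  {"dx": 0, "dy": 0, "dz": 0.7, "wx": 0, "wy": 0, "wz": 0},
  {"dx": 0, "dy": 0, "dz": 1.0, "wx": 0, "wy": 0, "wz": 0},
  {"dx": 0, "dy": 0, "dz": 1.0, "wx": 0, "wy": 0, "wz": 0},
])

```text
time_s: 8.15
eef_pos: [0.5131, 0.098, 0.1998]
eef_rot: [0.004, 0.642, 0.767, 0.003]
wrist_force: [1.0, 0.1, 0.9]
opening: -0.005
grasp_force: 0.0
```

servo_tool([
  {"dx": 0.15, "dy": -0.25, "dz": 0, "wx": 0, "wy": 0, "wz": -0.03},
  {"dx": 0.3, "dy": -0.5, "dz": 0, "wx": 0, "wy": 0, "wz": -0.06},
  {"dx": 0.45, "dy": -0.75, "dz": 0, "wx": 0, "wy": 0, "wz": -0.09},
  {"dx": 0.6, "dy": -1.0, "dz": 0, "wx": 0, "wy": 0, "wz": -0.1},
  {"dx": 0.6, "dy": -1.0, "dz": 0, "wx": 0, "wy": 0, "wz": -0.1},
], jaw=0.6)

```text
time_s: 8.57
eef_pos: [0.5713, -0.0064, 0.1929]
eef_rot: [0.001, 0.756, 0.655, -0.0]
wrist_force: [0.4, 0.2, -0.4]
opening: 0.599
grasp_force: 0.0
```

servo_tool([
  {"dx": 0.15, "dy": -0.25, "dz": 0, "wx": 0, "wy": 0, "wz": -0.02},
  {"dx": 0.3, "dy": -0.5, "dz": 0, "wx": 0, "wy": 0, "wz": -0.04},
  {"dx": 0.46, "dy": -0.72, "dz": 0, "wx": 0, "wy": 0, "wz": -0.058},
  {"dx": 0.46, "dy": -0.72, "dz": 0, "wx": 0, "wy": 0, "wz": -0.058},
  {"dx": 0.46, "dy": -0.72, "dz": 0, "wx": 0, "wy": 0, "wz": -0.058},
])

```text
time_s: 8.98
eef_pos: [0.6151, -0.0747, 0.1922]
eef_rot: [-0.001, 0.811, 0.585, -0.0]
wrist_force: [-0.4, 0.2, -0.3]
opening: 0.601
grasp_force: 0.0
```

Run:
```python
from h import *
o=ctrl.get_obs(); print(o["eef_pos"],o["eef_rot"],o["opening"],o["q"])
c=cam("side"); save(c,"pics/s7.png",(280,170,440,290),5)
import fit
for z in (.02,.034): print(((proj(c,o["eef_pos"]+[0,0,z])-[280,170])*5).round())
print("bar top ctr",((proj(c,fit.w(fit.p,[0,-100,158.5]))-[280,170])*5).round())
```

```text
[ 0.61514144 -0.07469294  0.19222476] [-5.35801170e-04  8.10917765e-01  5.85159838e-01 -2.35045209e-04] 0.6010192009499928 [-3.12244172e-01  2.93673283e-01  1.50498865e+00  2.62161779e-04
  1.34407269e+00  8.33852909e-03]
[357. 281.]
[358. 249.]
bar top ctr [352. 399.]
```

View pics/s7.png

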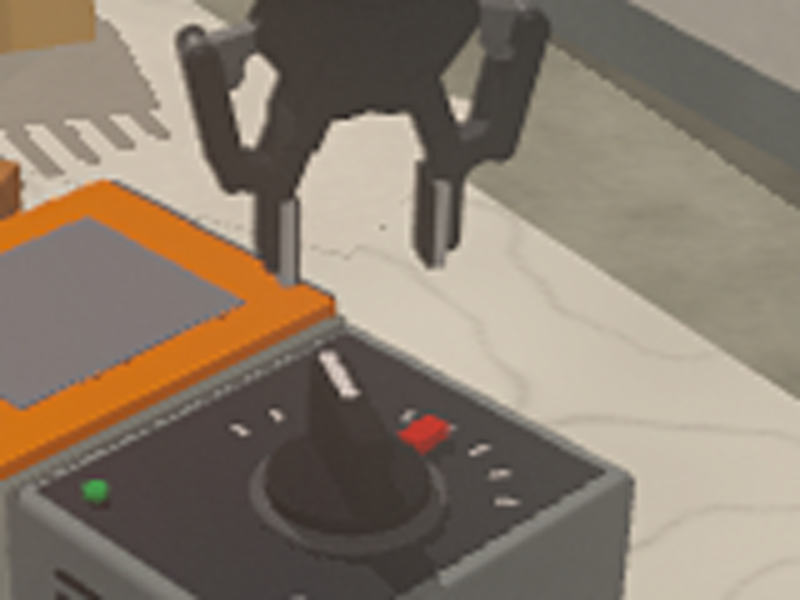

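The lid is flat and shut. The open fingers straddle the bar, with tips at (288,283) and (435,265), and their midpoint matches the TCP plus about 21 mm. Next: descend, grip, then read the result.

servo_tool([
  {"dx": 0, "dy": 0.01, "dz": -0.2, "wx": 0, "wy": 0, "wz": 0},
  {"dx": 0, "dy": 0.01, "dz": -0.4, "wx": 0, "wy": 0, "wz": 0},
  {"dx": 0, "dy": 0.01, "dz": -0.6, "wx": 0, "wy": 0, "wz": 0},
  {"dx": 0, "dy": 0.01, "dz": -0.75, "wx": 0, "wy": 0, "wz": 0},
  {"dx": 0, "dy": 0.01, "dz": -0.83, "wx": 0, "wy": 0, "wz": 0},
])

```text
time_s: 9.55
eef_pos: [0.6133, -0.0712, 0.1079]
eef_rot: [-0.001, 0.81, 0.586, -0.001]
wrist_force: [0.1, 0.8, -0.3]
opening: 0.597
grasp_force: 0.0
```

servo_tool([
  {"dx": 0, "dy": 0, "dz": 0, "wx": 0, "wy": 0, "wz": 0},
  {"dx": 0, "dy": 0, "dz": 0, "wx": 0, "wy": 0, "wz": 0},
  {"dx": 0, "dy": 0, "dz": 0, "wx": 0, "wy": 0, "wz": 0},
  {"dx": 0, "dy": 0, "dz": 0, "wx": 0, "wy": 0, "wz": 0},
  {"dx": 0, "dy": 0, "dz": 0, "wx": 0, "wy": 0, "wz": 0},
], jaw=0)

```text
time_s: 9.97
eef_pos: [0.6154, -0.0726, 0.1116]
eef_rot: [0.0, 0.811, 0.586, 0.0]
wrist_force: [-5.2, 3.2, 6.2]
opening: 0.175
grasp_force: 59.9
```

servo_tool([
  {"dx": 0, "dy": 0, "dz": 0, "wx": 0, "wy": 0, "wz": -0.03},
  {"dx": 0, "dy": 0, "dz": 0, "wx": 0, "wy": 0, "wz": -0.06},
  {"dx": 0, "dy": 0, "dz": 0, "wx": 0, "wy": 0, "wz": -0.09},
  {"dx": 0, "dy": 0, "dz": 0, "wx": 0, "wy": 0, "wz": -0.12},
  {"dx": 0, "dy": 0, "dz": 0, "wx": 0, "wy": 0, "wz": -0.15},
])

```text
time_s: 10.38
eef_pos: [0.6161, -0.0731, 0.1116]
eef_rot: [0.001, 0.926, 0.378, 0.001]
wrist_force: [-0.9, 1.5, 3.9]
opening: 0.174
grasp_force: 59.7
```

servo_tool([
  {"dx": 0, "dy": 0, "dz": 0, "wx": 0, "wy": 0, "wz": -0.03},
  {"dx": 0, "dy": 0, "dz": 0, "wx": 0, "wy": 0, "wz": -0.06},
  {"dx": 0, "dy": 0, "dz": 0, "wx": 0, "wy": 0, "wz": -0.09},
  {"dx": 0, "dy": 0, "dz": 0, "wx": 0, "wy": 0, "wz": -0.12},
  {"dx": 0, "dy": 0, "dz": 0, "wx": 0, "wy": 0, "wz": -0.14},
])

```text
time_s: 10.8
eef_pos: [0.6165, -0.0738, 0.1117]
eef_rot: [0.001, 0.986, 0.167, 0.001]
wrist_force: [-0.3, -0.2, 2.3]
opening: 0.172
grasp_force: 59.5
```

servo_tool([
  {"dx": 0, "dy": 0, "dz": 0, "wx": 0, "wy": 0, "wz": -0.015},
  {"dx": 0, "dy": 0, "dz": 0, "wx": 0, "wy": 0, "wz": -0.015},
  {"dx": 0, "dy": 0, "dz": 0, "wx": 0, "wy": 0, "wz": -0.015},
  {"dx": 0, "dy": 0, "dz": 0, "wx": 0, "wy": 0, "wz": -0.015},
  {"dx": 0, "dy": 0, "dz": 0, "wx": 0, "wy": 0, "wz": -0.015},
])

```text
time_s: 11.22
eef_pos: [0.6165, -0.0738, 0.1116]
eef_rot: [0.001, 0.989, 0.147, 0.002]
wrist_force: [1.0, -1.1, 6.1]
opening: 0.174
grasp_force: 59.9
```

servo_tool([
  {"dx": 0, "dy": 0, "dz": 0, "wx": 0, "wy": 0, "wz": 0},
  {"dx": 0, "dy": 0, "dz": 0, "wx": 0, "wy": 0, "wz": 0},
  {"dx": 0, "dy": 0, "dz": 0, "wx": 0, "wy": 0, "wz": 0},
  {"dx": 0, "dy": 0, "dz": 0, "wx": 0, "wy": 0, "wz": 0},
  {"dx": 0, "dy": 0, "dz": 0, "wx": 0, "wy": 0, "wz": 0},
], jaw=0.6)

```text
time_s: 11.63
eef_pos: [0.6149, -0.0728, 0.1097]
eef_rot: [-0.0, 0.989, 0.146, -0.0]
wrist_force: [0.3, 0.5, -0.2]
opening: 0.597
grasp_force: 0.0
```

servo_tool([
  {"dx": 0, "dy": 0, "dz": 0.2, "wx": 0, "wy": 0, "wz": 0},
  {"dx": 0, "dy": 0, "dz": 0.4, "wx": 0, "wy": 0, "wz": 0},
  {"dx": 0, "dy": 0, "dz": 0.6, "wx": 0, "wy": 0, "wz": 0},
  {"dx": 0, "dy": 0, "dz": 0.8, "wx": 0, "wy": 0, "wz": 0},
  {"dx": 0, "dy": 0, "dz": 1, "wx": 0, "wy": 0, "wz": 0},
])

```text
time_s: 12.05
eef_pos: [0.6149, -0.0728, 0.2108]
eef_rot: [-0.0, 0.989, 0.146, -0.0]
wrist_force: [0.3, 0.4, -0.1]
opening: 0.598
grasp_force: 0.0
```

servo_tool([
  {"dx": -0.4, "dy": 0, "dz": 0.1, "wx": 0, "wy": 0, "wz": 0},
  {"dx": -0.7, "dy": 0, "dz": 0.2, "wx": 0, "wy": 0, "wz": 0},
  {"dx": -1, "dy": 0, "dz": 0.3, "wx": 0, "wy": 0, "wz": 0},
  {"dx": -1, "dy": 0, "dz": 0.5, "wx": 0, "wy": 0, "wz": 0},
  {"dx": -1, "dy": 0, "dz": 0.5, "wx": 0, "wy": 0, "wz": 0},
])

```text
time_s: 12.47
eef_pos: [0.5155, -0.0733, 0.2634]
eef_rot: [0.001, 0.989, 0.146, 0.002]
wrist_force: [0.6, -0.6, 1.1]
opening: 0.6
grasp_force: 0.0
```

servo_tool([
  {"dx": -0.4, "dy": 0, "dz": 0.1, "wx": 0, "wy": 0, "wz": 0},
  {"dx": -0.7, "dy": 0, "dz": 0.2, "wx": 0, "wy": 0, "wz": 0},
  {"dx": -1, "dy": 0, "dz": 0.2, "wx": 0, "wy": 0, "wz": 0},
  {"dx": -1, "dy": 0, "dz": 0.2, "wx": 0, "wy": 0, "wz": 0},
  {"dx": -1, "dy": 0, "dz": 0.2, "wx": 0, "wy": 0, "wz": 0},
])

```text
time_s: 12.88
eef_pos: [0.4154, -0.0733, 0.2803]
eef_rot: [0.001, 0.989, 0.146, 0.001]
wrist_force: [0.4, -0.3, -0.0]
opening: 0.603
grasp_force: 0.0
```

Run:
```python
from h import *
T=cam("top");S=cam("side")
a=cv2.resize(T["frame"][195:275,325:405],None,fx=5,fy=5,interpolation=cv2.INTER_CUBIC)
b=cv2.resize(S["frame"][215:295,315:395],None,fx=5,fy=5,interpolation=cv2.INTER_CUBIC)
cv2.imwrite("pics/end.png",np.hstack([a,b])[:,:,::-1])
```

```text
(no output)
```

View pics/end.png

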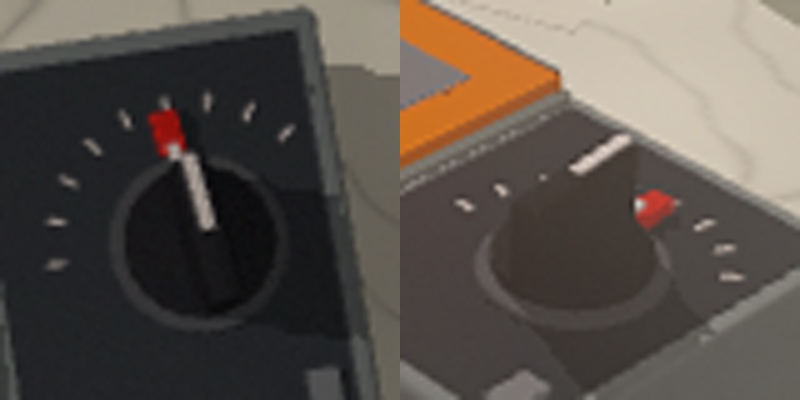

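The pointer tip at (174,152) meets the middle of the marker's inner end, about (172,150), in the top view. In the side view it also ends on the red tab. I'll confirm with the numbers.

Run:
```python
import fit
from h import *
T=cam("top"); q=lambda u,v:(325+(u+.5)/5-.5,195+(v+.5)/5-.5)
c=fit.w(fit.p,[0,-100,0])[:2]; yaw=fit.p[2]
def ang(P): d=P[:2]-c; return yaw+np.pi/2-np.arctan2(d[1],d[0]), np.hypot(*d)
print("tip",ang(atz(T,q(174,152),.120)),"mark",ang(atz(T,q(166,132),.117)),"fit",fit.p[5])
a=atz(T,q(210,227),.1575);b=atz(T,q(189,156),.1575);d=b-a;print("bar",yaw+np.pi/2-np.arctan2(d[1],d[0]))
print(ctrl.get_obs()["time_s"])
for n,z in(("side",0),): pass
```

```text
tip (np.float64(1.475049473190621), np.float64(0.041375272066856233)) mark (np.float64(1.4598502533249547), np.float64(0.051429449432396926)) fit 1.4631259971442867
bar 1.4471945880496964
13.1333
```

Tip and marker agree within about 0.02 rad, and the tolerance is 0.13, so I'm handing in.

```bash
python3 -c "
from h import *
print(workorder.hand_in())"
```

```text
the job is handed in; nothing more can be done
None
```

I shut the lid, turned the dial until its pointer was within about 0.02 rad of the red marker (0.13 allowed) and let go; the job was handed in at about 13 s, with no verdict returned.

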